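# Unlock the contact fixture and hold its spring jaw open at the index

### The arm

A 6-joint arm with a two-finger parallel gripper is mounted at the origin on the work surface; the furniture and walls round the work are solid. World frame = base frame: x ahead of the robot, y to its left, z up, the work surface at z = 0. Lengths are in mm, angles in rad, forces in N, time in s.
With the tool pointing down it reaches from about 275 to 1000 mm from the base axis. Payload 8.4 kg.
Tool frame: the origin (TCP) lies midway between the tips of the shut fingers; the grasp point (between the pads) lies 19 mm behind it; z points along the fingers, y is the line along which they close (so a half turn about z gives the same grasp; the last joint's range is limited). The gripper opens to 85 mm and grips with 20 to 120 N. Pads are 22 mm wide; open, the fingers measure 114 mm over their backs; the gripper's body (76 mm by 85 mm) begins 54 mm behind the grasp point. The pads swing forward as they close: fully open they stand 13 mm farther back than shut.
Start: joints at [-0.803, 0.353, 1.633, -0, 1.155, -0.002], TCP at [434.995, -448.784, 231.281] pointing down, gripper open.
Joint ranges: [-2.63, 2.63], [-0.92, 2.1], [0.06, 2.66], [-1.3, 4.44], [0, 2.69], [-3.02, 3.02]. Speed limits (rad/s): [2.22, 2.22, 2.79, 3.14, 3.14, 3.14].

### API

Orientations are given as [roll, pitch, yaw] about the fixed x, y, z axes, in that order (R = Rz(yaw) Ry(pitch) Rx(roll)).
In Python, from rig import telemetry, optics, r gives the robot as it stands.
- The arm moves only by the tool play_rows, never from a script. Its arguments are lists of equal length, an entry for each row: "dp": the shift along the tool's x, y, z in units of 40 mm (1.0 is 40 mm), a list of three; "rot": the turn, a rotation vector about the tool's x, y, z in units of 6 degrees (1.0 is 6 degrees), a list of three. In form: {"dp": [[tx, ty, tz], ...], "rot": [[ax, ay, az], ...]}. A call has 1 to 5 rows; each row is the pose to reach, as a shift and turn from the pose commanded when the call began, along the tool's axes at that moment; what a row does not reach only later rows make up. A row lasts 1/12 s, in which the tool goes at most 41.7 mm and 7.16 degrees, less where a joint would pass 70% of its speed; a pose out of reach is approached as far as the arm can. A call with a gripper value outside its range is refused whole. "fingers" is the opening, from 0 (shut) to 1 (fully open), set as the call begins (left out, the last holds). The fingers move at their own pace and stop on an object; "grip_force" is the grip in N (left out, the last holds). Time passes only in rows, so rows that repeat a pose let the fingers close. It gives the time, the measured TCP pose, the force, the opening and the grip force at its end, in the units of the state.
- telemetry.sense(): the state, without advancing time (a new reading comes with each control period).
- optics.grab_frame(name): name is "scene" or "top" or "wrist"; returns a dict with "color" (420x560x3 uint8, red, green, blue), "mtx" (3x3 intrinsics, pixels), "R" (3x3) and "t" (3): a world point X has camera coordinates R X + t; the wrist camera has in their place "mount" (4x4, takes a point from camera to tool coordinates, whose origin is the TCP and whose axes are the flange's). Camera axes: x right, y down, z forward; pixel columns grow to the right and rows downward; lengths in mm; the calibration is good to about 2 mm. A picture is of the moment at which its call begins: read the wrist's pose just before it. There is no depth.
- r.sign_off(): hands the job in; it is judged then, once.
The state is a dict: "clock": time; "qpos": joint angles; "qvel": joint speeds; "joint_efforts": joint torques, N m; "eef_pos": TCP position; "tcp_rot": TCP orientation; "contact_force": force on the tool from outside, world axes, zero at the start; "wrist_torque": the same for the moment, N m; "opening": opening from 0.0 (shut) to 1.0 (fully open); "grasp_force": force on a finger pad.
Only numpy, scipy, OpenCV 4.12 (cv2) and the standard library are available. Lean on these libraries where they do the work, as an engineer would, in place of code of your own. Each camera call takes 0.05 s, during which the arm holds its last target. There are 200 camera calls.

### The job

The transformer clamped in the contact fixture has to be changed. Draw the lock pin up out of the carriage and stand it in its parking socket, then pull the spring carriage out slowly by its rod until its pointer stands opposite the tip of the index rider on the scale, and finish while holding it there, so that a colleague can lift the transformer out. Do not let the carriage snap back, and leave the clamped transformer, the rider and the other things on the bench where they are.

Things in the scene. Friction and masses are not known exactly. Their poses are not given: they have to be found in the camera images.
- fixture: the contact fixture, fixed to the bench: aluminium base plate 244 x 124 x 12 mm carrying a nest with a back stop, a grey spring housing (top 68 mm above the bench) and the sliding carriage between them. Origin: middle of the plate's underside, z up. Its own -x is the way the carriage is pulled out (roughly to the robot's left); the scale bar is along its -y side (nearer the robot), the lock and the parking socket along its +y side.
- pin: the loose lock pin, about 50 to 100 g: steel shaft 10 mm thick and 80 mm long with a tapered nose, and on it a round black knob 20 mm across and 26 mm high. Origin: tip of the nose; z runs up the pin to the knob (total 106 mm). It starts upright in the lock, knob up, its nose 12 mm above the bench. While it is in, it blocks the carriage.
- pin_knob (a point): centre of the pin's knob, 93 mm above the tip of its nose
- lock (a point): centre of the top of the lock's hole (11.6 mm wide, through the carriage's ear and the block under it), 40 mm above the bench; the pin sits 28 mm deep in it at the start
- park (a point): centre of the mouth of the parking socket, a grey block 28 x 28 mm with an upright hole 14 mm wide and 28 mm deep; the mouth is 42 mm above the bench
- carriage: the spring carriage (0.4 kg) with jaw, ear, pointer and pull rod; it slides only along the fixture's x axis and has the fixture's own axes. When shut on the transformer its origin coincides with the fixture's origin. It can be pulled up to 62 mm out, toward the fixture's -x. A spring pulls it back: about 4.6 N shut, rising by 1.3 N for each 10 mm pulled.
- pull_rod (a point): point on the carriage's pull rod to take hold of: a level steel rod 12 mm thick along the fixture's x axis, its axis 46 mm above the bench. When shut, 47 mm of it are bare, between a collar on the spring housing (24 mm from this point toward +x) and the inner face of a round black pull knob 36 mm across and 13 mm thick (23 mm from this point toward -x). This point moves with the carriage.
- pointer_tip (a point): tip of the steel pointer on the carriage, 3 mm above the scale bar; moves with the carriage
- rider_index (a point): tip of the index rider, a small black block 12 mm wide clamped on the scale bar with a knurled screw, its tip pointing at the pointer's path; 33 mm above the bench. It is set 28 to 54 mm from where the pointer stands when shut, toward the fixture's -x. The pointer is at the mark when both have the same place along the fixture's x axis. A hard push moves the rider.
- sample: the transformer clamped in the nest, 30 x 40 x 28 mm, loose once the jaw opens; origin: centre of its underside
- next_transformer: bystander: another transformer, 30 x 40 x 28 mm
- nest_block_a: bystander: spare nest block, 26 x 38 x 22 mm
- nest_block_b: bystander: spare nest block, 30 x 42 x 18 mm
- tweezers: bystander: tweezers lying behind the fixture, 128 mm long, 9 mm high
- flux: bystander: small bottle with a nozzle, 32 mm thick, 80 mm high, standing
- board: bystander: circuit board, 44 x 62 x 13 mm
- carton: bystander: small carton, 45 x 62 x 38 mm
Not all that is in view belongs to the job. Several things have the shape of the pin; the one meant has the colours described above.

How it is judged (in metres and radians):
On the way, in this order (a step that is already met when the one before it is completed fails the run):
1. the lock pin is drawn up clear of the lock (z of pin in the frame of lock above 0.002 m), for 0.1 s.
2. the lock pin stands in the parking socket and is let go (horizontal distance between pin and park below 0.008 m and z of pin in the frame of park below -0.02 m and angle between pin's own z axis and vertical below 0.2 rad and contact force between the fingers and pin below 0.3 N), for 0.3 s.
At the end, for the whole second after the job is handed in: The fingers hold the carriage (over 2 N) at rest, its pointer within 3 mm of the rider's tip along the slide; the pin stands untouched in the parking socket (8 mm of its axis, 20 mm deep, 0.2 rad of upright); the transformer lies within 10 mm and the rider within 4 mm of the start (all of step 2 and x of pointer_tip in the frame of rider_index between -0.003 and 0.003 m and linear speed of carriage below 0.01 m/s and contact force between the fingers and carriage above 2 N and contact force between pin and carriage below 0.3 N and distance of sample from where it was at the start of the episode below 0.01 m and distance of rider_index from where it was at the start of the episode below 0.004 m); the arm keeps its last pose, push and grip.
It fails at once if the carriage snaps: it moves faster than 0.3 m/s (linear speed of carriage above 0.3 m/s).
It fails at once if the clamped transformer is shifted by more than 10 mm (distance of sample from where it was at the start of the episode above 0.01 m).
It fails at once if the rider is pushed off its setting by more than 4 mm (distance of rider_index from where it was at the start of the episode above 0.004 m).
It fails at once if a bystander is moved by more than 20 mm (distance of any of next_transformer, nest_block_a, tweezers, nest_block_b, flux, board, carton from where it was at the start of the episode above 0.02 m).
It also fails if it takes over 48 s, if anything falls off the work surface, if the arm or the gripper's body presses on something with over 40 N, if the wrist force passes 120 N, or if a joint passes its speed limit or range.

## Working session

There is one attempt and no reset: what is moved stays moved. The work goes in short steps, Python scripts to look and compute and a tool call to move; the robot and the scene stay as the last step left them, time stands still between calls to the robot, and variables do not carry over. Pictures are saved under pics/ and viewed, at most 10 in all, crops included, and the job is handed in when it is done.

Besides the shell and the picture viewer there is one more tool, called after "Call:" as name(argument=value, ...), one argument or row to a line, values as JSON. play_rows: Moves the arm, as the interface text tells. Its arguments: {"type":"object","properties":{"dp":{"type":"array"},"rot":{"type":"array"},"fingers":{"type":"number"},"grip_force":{"type":"number"}},"required":["dp","rot"]}

```bash
mkdir -p pics; ls; python3 - <<'E'
from rig import telemetry, optics, r
import cv2, numpy as np, pickle
s=telemetry.sense();print(s)
d={}
for n in ("scene","top"):
    f=optics.grab_frame(n);d[n]=f
    cv2.imwrite(f"pics/{n}0.png",cv2.resize(f["color"][:,:,::-1],(800,600),interpolation=cv2.INTER_CUBIC))
    print(n,f["mtx"],f["R"],f["t"])
pickle.dump(d,open("f0.pkl","wb"))
E
```

```text
pics
{'clock': 0.0, 'qpos': array([-8.03444804e-01,  3.53621970e-01,  1.63414542e+00,  3.40202813e-05,
        1.15517313e+00, -2.39436266e-03]), 'qvel': array([-0.00067447, -0.00123051,  0.00048688,  0.00078788, -0.00114955,
        0.00070331]), 'joint_efforts': array([ 4.54994151e-04, -6.05248976e+01, -3.42072487e+01,  1.85743670e-04,
        9.37508972e-03,  3.45332228e-05]), 'eef_pos': array([ 434.65298446, -448.45509673,  230.57319081]), 'tcp_rot': array([-3.14024486e+00, -3.43326162e-05,  7.69732105e-01]), 'contact_force': array([ 0.84957403, -0.14456651, -0.04591266]), 'wrist_torque': array([-0.00197557,  0.00132047, -0.02697542]), 'grasp_force': 0.0, 'opening': 0.9988491987534516}
scene [[430.29451623   0.         275.09373885]
 [  0.         430.29451623 215.05942336]
 [  0.           0.           1.        ]] [[ 0.64273187 -0.7660205   0.01040865]
 [-0.41642601 -0.36074319 -0.83453803]
 [ 0.64302809  0.53204976 -0.550852  ]] [-297.30538731  367.55703577  477.18424318]
top [[455.56885449   0.         278.89044519]
 [  0.         455.56885449 207.02245476]
 [  0.           0.           1.        ]] [[-0.11310116 -0.99357019  0.00513828]
 [-0.96719104  0.10891136 -0.22952082]
 [ 0.22748543 -0.03092877 -0.97329019]] [ 171.92608383  600.23114977 1113.85833965]
```

View pics/scene0.png

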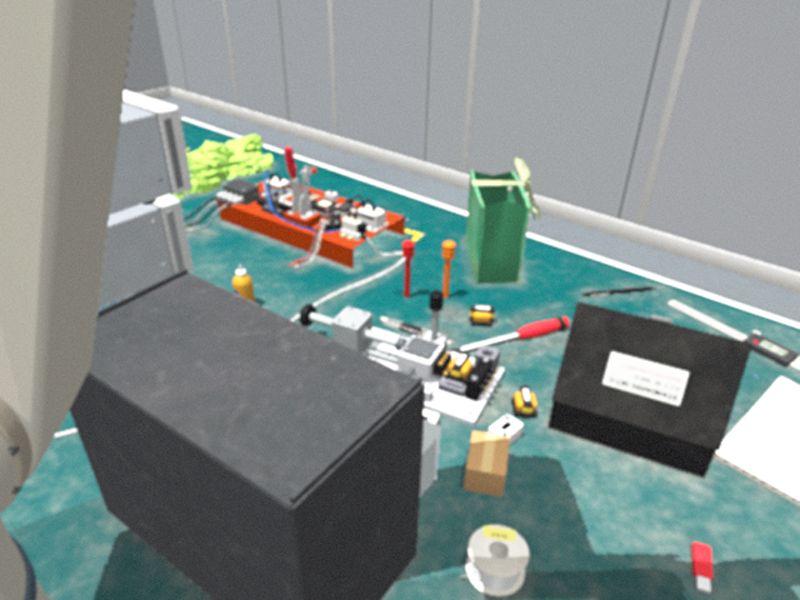

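View pics/top0.png

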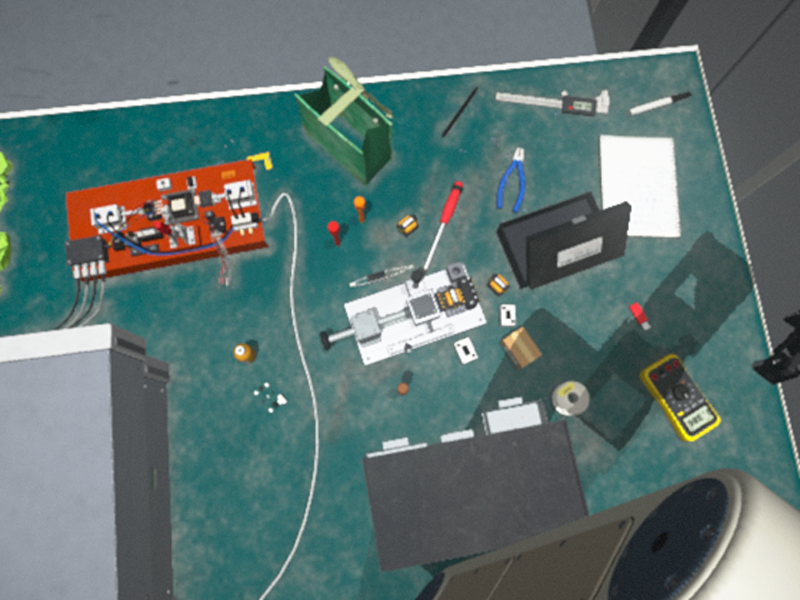

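The top view (800x600 scale) shows the fixture around (415,315): the pin knob at about (416,280), the parking socket at (458,270), the pull knob at (326,340) and the rider at about (407,348). A tall dark instrument stands between the robot and the fixture. Next I convert these pixels to world points.

```bash
cat > h.py <<'E'
import numpy as np, cv2, pickle
from scipy.spatial.transform import Rotation as Ro
def cam(f,s=None):
    if "R" in f: return np.array(f["R"]),np.array(f["t"]).ravel(),np.array(f["mtx"])
    T=np.eye(4);T[:3,:3]=Ro.from_euler("xyz",s["tcp_rot"]).as_matrix();T[:3,3]=s["eef_pos"]
    M=np.linalg.inv(T@np.array(f["mount"]));return M[:3,:3],M[:3,3],np.array(f["mtx"])
def ray(c,uv,z):
    R,t,K=c;o=-R.T@t;d=R.T@np.linalg.inv(K)@[uv[0],uv[1],1];return o+d*(z-o[2])/d[2]
def proj(c,X):
    R,t,K=c;p=K@(R@np.asarray(X,float)+t);return p[:2]/p[2]
def grab(tag,names):
    from rig import telemetry,optics
    out={}
    for n in names:
        s=telemetry.sense();f=optics.grab_frame(n);out[n]=(f,s)
        cv2.imwrite(f"pics/{tag}_{n}.png",f["color"][:,:,::-1])
    pickle.dump(out,open(f"{tag}.pkl","wb"));return out
def delta(goal,rpy,s):
    "tool-frame move in units from state s to goal pose"
    R=Ro.from_euler("xyz",s["tcp_rot"]);G=Ro.from_euler("xyz",rpy)
    return (R.inv().apply(np.asarray(goal)-s["eef_pos"])/40).round(3),np.degrees((R.inv()*G).as_rotvec()).round(2)/6
E
python3 - <<'E'
from h import *
d=pickle.load(open("f0.pkl","rb"));c=cam(d["top"]);k=.7
for n,uv,z in [("pinknob",(416,276),105),("park",(458,270),42),("pullknob",(326,340),46),("rodhousing",(353,331),46),("rider",(407,348),33),("plateBL",(345,300),12),("plateBR",(468,263),12),("plateFR",(486,322),12),("plateFL",(365,364),12),("boxTL",(365,455),150),("boxTR",(570,420),150),("boxTR",(570,420),0),("flux",(243,350),70),("driver handle",(452,200),20),("black box low",(520,285),0)]:
    print(n,ray(c,np.array(uv)*k,z).round())
a=cv2.resize(d["top"]["color"][170:280,215:365,::-1],(750,550),interpolation=cv2.INTER_CUBIC);cv2.imwrite("pics/topcrop.png",a)
E
```

```text
pinknob [640.  69. 105.]
park [659. -14.  42.]
pullknob [554. 243.  46.]
rodhousing [565. 193.  46.]
rider [524.  98.  33.]
plateBL [632. 204.  12.]
plateBR [679. -40.  12.]
plateFR [560. -57.  12.]
plateFL [506. 178.  12.]
boxTL [343. 189. 150.]
boxTR [ 360. -147.  150.]
boxTR [ 362. -187.    0.]
flux [548. 389.  70.]
driver handle [808. -25.  20.]
black box low [ 627. -135.    0.]
```

View pics/topcrop.png

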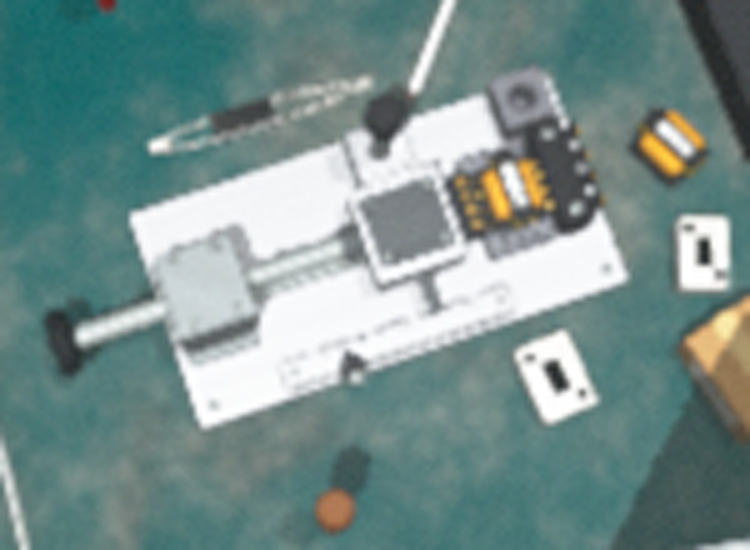

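The crop shows the fixture: pin knob at (388,112), park hole at (523,97), pointer tip near (437,305), rider near (352,358), pull knob at (65,340). A brown pin-shaped decoy stands at (335,510) in front of it. Next I raise the arm and move it over for a wrist view.

```bash
python3 - <<'E'
from h import *
from rig import telemetry,optics
s=telemetry.sense();print(optics.grab_frame("wrist")["mount"])
y=np.radians(101)
for g in [(500,-260,330),(560,-90,340),(560,70,340)]: print(delta(g,[np.pi,0,y],s))
E
```

```text
[[ 4.40253558e-04 -9.49930596e-01 -3.12460668e-01  8.13908471e+01]
 [ 9.99999860e-01  3.26349130e-04  4.16834778e-04 -2.17970000e-01]
 [-2.93992842e-04 -3.12460807e-01  9.49930607e-01 -1.42666816e+02]
 [ 0.00000000e+00  0.00000000e+00  0.00000000e+00  1.00000000e+00]]
(array([ 4.452, -2.25 , -2.481]), array([-1.16666667e-02, -6.66666667e-03, -9.48333333e+00]))
(array([ 8.487, -4.258, -2.729]), array([-1.16666667e-02, -6.66666667e-03, -9.48333333e+00]))
(array([11.271, -7.131, -2.725]), array([-1.16666667e-02, -6.66666667e-03, -9.48333333e+00]))
```

Call:
play_rows(
  dp=[
    [0.3, -0.1, -0.9],
    [1, -0.4, -1.6],
    [1.9, -0.8, -2.1],
    [2.8, -1.2, -2.5],
    [3.7, -1.7, -2.6],
  ],
  rot=[
    [0, 0, -1.1],
    [0, 0, -2.2],
    [0, 0, -3.3],
    [0, 0, -4.4],
    [0, 0, -5.5],
  ],
  fingers=1,
  grip_force=40,
)

```text
clock: 0.57
eef_pos: [494.4, -299.3, 337.7]
tcp_rot: [3.138, 0.001, 1.35]
contact_force: [0.8, -0.1, -0.2]
opening: 1.004
grasp_force: 0.0
```

```bash
python3 - <<'E'
from h import *
from rig import telemetry
s=telemetry.sense();print(s["eef_pos"],s["tcp_rot"])
print(delta((570,100,340),[np.pi,0,np.radians(101)],s))
E
```

```text
[ 494.37186369 -299.30328396  337.68106805] [3.13778292e+00 1.33832951e-03 1.35030429e+00]
(array([10.154, -0.338, -0.073]), array([ 0.03333333,  0.02      , -3.93833333]))
```

Call:
play_rows(
  dp=[
    [1, 0, 0],
    [2, 0, 0],
    [3, 0, 0],
    [4, 0, 0],
    [5, 0, 0],
  ],
  rot=[
    [0, 0, 0],
    [0, 0, 0],
    [0, 0, 0],
    [0, 0, 0],
    [0, 0, 0],
  ],
)

```text
clock: 0.98
eef_pos: [537.6, -102.8, 334.9]
tcp_rot: [-3.142, 0.0, 1.346]
contact_force: [1.6, 0.1, -0.4]
opening: 0.997
grasp_force: 0.0
```

Call:
play_rows(
  dp=[
    [1, 0, 0],
    [2, -0.1, 0],
    [3.2, -0.2, 0],
    [4.3, -0.3, 0],
    [5.1, -0.3, 0],
  ],
  rot=[
    [0, 0, -1],
    [0, 0, -2],
    [0, 0, -3],
    [0, 0, -3.9],
    [0, 0, -3.9],
  ],
)

```text
clock: 1.4
eef_pos: [571.0, 98.9, 334.9]
tcp_rot: [-3.141, -0.0, 1.76]
contact_force: [1.6, -0.2, 0.2]
opening: 0.998
grasp_force: 0.0
```

Call:
play_rows(
  dp=[
    [0, 0, 0],
    [0, 0, 0],
    [0, 0, 0],
  ],
  rot=[
    [0, 0, 0],
    [0, 0, 0],
    [0, 0, 0],
  ],
)

```text
clock: 1.65
eef_pos: [571.3, 96.8, 334.5]
tcp_rot: [-3.141, 0.0, 1.755]
contact_force: [0.7, -1.1, 0.0]
opening: 0.999
grasp_force: 0.0
```

```bash
python3 - <<'E'
from h import *
o=grab("w1",["wrist"]);f,s=o["wrist"];print(s["eef_pos"],s["tcp_rot"])
cv2.imwrite("pics/w1b.png",cv2.resize(f["color"][:,:,::-1],(800,600),interpolation=cv2.INTER_CUBIC))
E
```

```text
[571.2545667   96.75344683 334.538049  ] [-3.14064676e+00  4.22244728e-04  1.75498859e+00]
```

View pics/w1b.png

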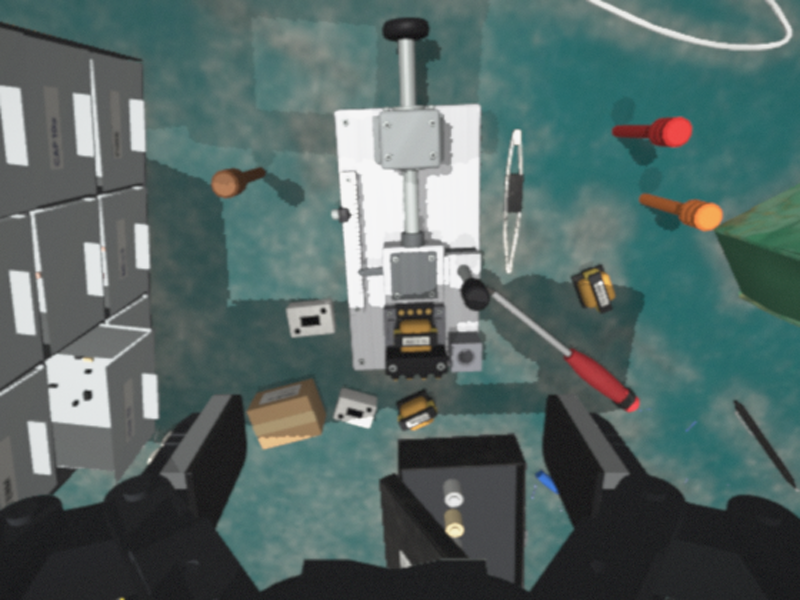

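The wrist view (800x600) shows the pull knob at (406,28), rod at x≈408, rider at about (345,213), pointer at (365,271), pin knob at (476,293), park hole at (466,355) and plate corners at (335,111), (479,104), (354,371) and (485,365). I'll zoom in for exact pixels.

```bash
python3 - <<'E'
from h import *
f,s=pickle.load(open("w1.pkl","rb"))["wrist"]
im=f["color"][:,:,::-1]
a=cv2.resize(im[128:278,222:362],None,fx=4,fy=4,interpolation=cv2.INTER_CUBIC);cv2.imwrite("pics/w1c.png",a)
E
```

```text
(no output)
```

View pics/w1c.png

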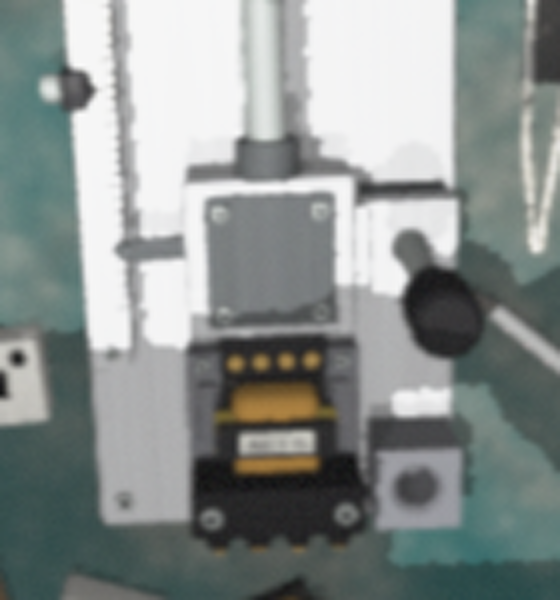

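In this crop (x4, offset 222,128) the pointer tip is at (118,249), rider tip (95,90), park hole (417,487), knob centre (443,309), and the pin shaft enters the lock at (409,247).

```bash
python3 - <<'E'
from h import *
f,s=pickle.load(open("w1.pkl","rb"))["wrist"];c=cam(f,s);T=cam(pickle.load(open("f0.pkl","rb"))["top"])
A=lambda u,v:np.array([u/4+222,v/4+128]); B=lambda u,v:np.array([u,v])*.7; C=lambda u,v:np.array([u/5+215,v/5+170])
P={}
for n,uv,z in [("pointer",A(118,249),33),("rider",A(95,90),33),("park",A(417,487),42),("knob",A(443,309),105),("lock",A(409,247),40),
 ("rodA",B(406,50),46),("rodB",B(408,100),46),("rodC",A(265,20),46),("rodD",A(268,130),46),("pullknob",B(406,28),46),
 ("TL",B(335,111),12),("TR",B(480,104),12),("BR",B(485,366),12),("BL",B(354,371),12)]:
    P[n]=ray(c,uv,z);print(n,P[n].round(1))
print("top: ")
for n,uv,z in [("pointer",C(437,307),33),("rider",C(352,352),33),("park",C(523,97),42),("knob",C(388,112),105),("lock",C(378,150),40),("rodA",C(85,335),46),("rodC",C(340,246),46),("TL",C(205,428),12),("TR",C(130,212),12)]:
    print(n,ray(T,uv,z).round(1))
# knob dark blob triangulation check
for a,b in [("rodC","rodA"),("BR","TR"),("BL","TL"),("rodD","rodA")]:
    d=(P[b]-P[a]);print(a,b,np.degrees(np.arctan2(d[1],d[0])).round(2),np.linalg.norm(d).round(1))
E
```

```text
pointer [549.2  49.7  33. ]
rider [534.1  98.4  33. ]
park [659.3  -9.7  42. ]
knob [639.5  69.9 105. ]
lock [638.7  69.1  40. ]
rodA [555.9 232.   46. ]
rodB [564.2 197.5  46. ]
rodC [580.5 130.1  46. ]
rodD [587.7  98.3  46. ]
pullknob [553.  246.7  46. ]
TL [505.6 179.2  12. ]
TR [625.  207.2  12. ]
BR [687.  -28.8  12. ]
BL [560.3 -58.1  12. ]
top: 
pointer [551.4  47.8  33. ]
rider [532.6  95.3  33. ]
park [658.2 -11.7  42. ]
knob [641.4  65.6 105. ]
lock [638.3  69.1  40. ]
rodA [555.1 233.2  46. ]
rodC [587.3  95.5  46. ]
TL [504.1 177.   12. ]
TR [625.8 205.5  12. ]
rodC rodA 103.59 104.8
BR TR 104.72 243.9
BL TL 102.98 243.5
rodD rodA 103.4 137.4
```

```bash
python3 - <<'E'
from h import *
from rig import telemetry
s=telemetry.sense()
for g in [(639,69.3,180),(639,69.3,85)]:print(delta(g,[np.pi,0,np.radians(103.6)],s))
E
```

```text
(array([-0.965,  1.546,  3.866]), array([-0.00666667,  0.00333333, -0.51833333]))
(array([-0.964,  1.547,  6.241]), array([-0.00666667,  0.00333333, -0.51833333]))
```

Call:
play_rows(
  dp=[
    [-0.3, 0.5, 0.7],
    [-0.6, 1, 1.5],
    [-0.95, 1.5, 2.3],
    [-0.96, 1.54, 3.2],
    [-0.96, 1.54, 3.8],
  ],
  rot=[
    [0, 0, -0.3],
    [0, 0, -0.52],
    [0, 0, -0.52],
    [0, 0, -0.52],
    [0, 0, -0.52],
  ],
)

```text
clock: 2.12
eef_pos: [638.8, 67.5, 179.5]
tcp_rot: [-3.139, -0.0, 1.805]
contact_force: [-0.7, 0.1, -0.6]
opening: 1.0
grasp_force: 0.0
```

Call:
play_rows(
  dp=[
    [0, 0, 0],
    [0, 0, 0],
    [0, 0, 0],
  ],
  rot=[
    [0, 0, 0],
    [0, 0, 0],
    [0, 0, 0],
  ],
)

```text
clock: 2.37
eef_pos: [640.0, 69.5, 184.8]
tcp_rot: [3.14, 0.0, 1.807]
contact_force: [-0.1, -0.1, 0.2]
opening: 1.002
grasp_force: 0.0
```

```bash
python3 - <<'E'
from h import *
o=grab("w2",["wrist"]);f,s=o["wrist"];print(s["eef_pos"],s["tcp_rot"],s["contact_force"])
print(delta((639,69.3,85),[np.pi,0,np.radians(103.6)],s))
print("knob expected px",proj(cam(f,s),(639,69.3,105)),"park",proj(cam(f,s),(659,-10.2,42)))
cv2.imwrite("pics/w2b.png",cv2.resize(f["color"][:,:,::-1],(800,600),interpolation=cv2.INTER_CUBIC))
E
```

```text
[639.9883741   69.45681355 184.82580505] [3.13950984e+00 3.31218852e-04 1.80743614e+00] [-0.08746538 -0.12726598  0.22689208]
(array([ 0.003, -0.03 ,  2.496]), array([ 0.02      ,  0.00333333, -0.00666667]))
knob expected px [272.50910553 218.63987011] park [274.1166407  281.08832079]
```

View pics/w2b.png

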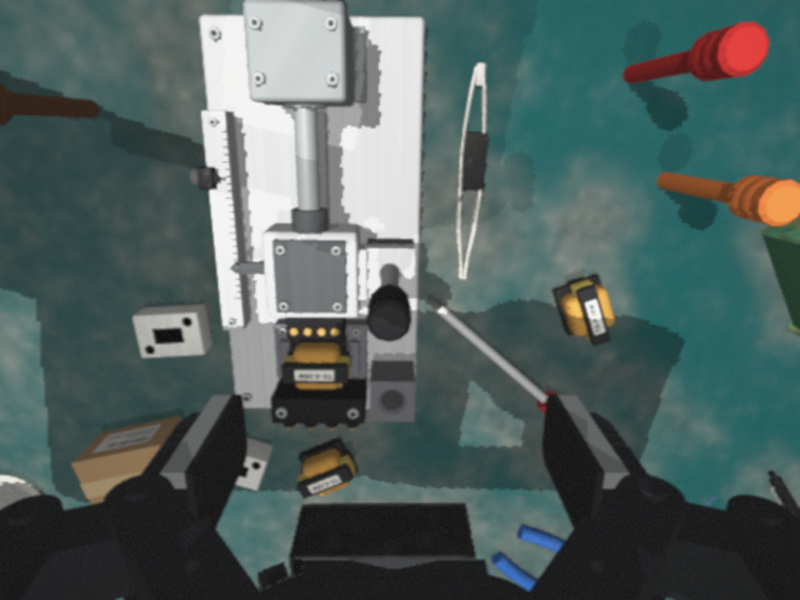

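The knob is at (388,308) and the park hole at (392,400), within about 1.5 mm of prediction. Descending to grasp.

Call:
play_rows(
  dp=[
    [0, -0.02, 0.6],
    [0, -0.03, 1.2],
    [0, -0.03, 1.8],
    [0, -0.03, 2.3],
    [0, -0.03, 2.48],
  ],
  rot=[
    [0, 0, 0],
    [0, 0, 0],
    [0, 0, 0],
    [0, 0, 0],
    [0, 0, 0],
  ],
)

```text
clock: 2.83
eef_pos: [637.6, 69.9, 83.3]
tcp_rot: [-3.141, -0.0, 1.809]
contact_force: [-1.0, 0.6, -0.3]
opening: 1.006
grasp_force: 0.0
```

Call:
play_rows(
  dp=[
    [0, 0, 0],
    [0, 0, 0],
    [0, 0, 0],
    [0, 0, 0],
    [0, 0, 0],
  ],
  rot=[
    [0, 0, 0],
    [0, 0, 0],
    [0, 0, 0],
    [0, 0, 0],
    [0, 0, 0],
  ],
  fingers=0.05,
  grip_force=30,
)

```text
clock: 3.25
eef_pos: [638.8, 70.1, 85.2]
tcp_rot: [3.139, 0.0, 1.809]
contact_force: [-0.9, -0.3, 0.8]
opening: 0.3
grasp_force: 0.0
```

Call:
play_rows(
  dp=[
    [0, 0, 0],
    [0, 0, 0],
    [0, 0, 0],
    [0, 0, 0],
    [0, 0, 0],
  ],
  rot=[
    [0, 0, 0],
    [0, 0, 0],
    [0, 0, 0],
    [0, 0, 0],
    [0, 0, 0],
  ],
)

```text
clock: 3.67
eef_pos: [638.6, 70.0, 84.9]
tcp_rot: [3.14, 0.0, 1.809]
contact_force: [-1.1, -0.1, 7.1]
opening: 0.224
grasp_force: 29.1
```

Call:
play_rows(
  dp=[
    [0, 0, -0.15],
    [0, 0, -0.35],
    [0, 0, -0.6],
    [0, 0, -0.9],
    [0, 0, -1.2],
  ],
  rot=[
    [0, 0, 0],
    [0, 0, 0],
    [0, 0, 0],
    [0, 0, 0],
    [0, 0, 0],
  ],
)

```text
clock: 4.08
eef_pos: [638.0, 70.0, 133.2]
tcp_rot: [3.141, 0.0, 1.809]
contact_force: [0.8, -0.5, -0.8]
opening: 0.222
grasp_force: 29.4
```

Call:
play_rows(
  dp=[
    [0, 0, 0],
    [0, 0, 0],
    [0, 0, 0],
  ],
  rot=[
    [0, 0, 0],
    [0, 0, 0],
    [0, 0, 0],
  ],
)

```text
clock: 4.33
eef_pos: [637.8, 69.9, 131.8]
tcp_rot: [3.142, -0.0, 1.809]
contact_force: [1.0, -0.6, -0.3]
opening: 0.224
grasp_force: 29.4
```

```bash
python3 - <<'E'
from h import *
o=grab("w3",["wrist","top"]);f,s=o["wrist"];print(s["eef_pos"],s["tcp_rot"],s["contact_force"],s["opening"],s["grasp_force"])
print(delta((659,-10.2,s["eef_pos"][2]),[np.pi,0,np.radians(103.6)],s))
cv2.imwrite("pics/w3b.png",cv2.resize(f["color"][:,:,::-1],(800,600),interpolation=cv2.INTER_CUBIC))
E
```

```text
[637.80766377  69.92260861 131.80544684] [ 3.14151527e+00 -1.58741403e-05  1.80860096e+00] [ 1.03878718 -0.58582877 -0.29586596] 0.22381476199265843 29.37482178211212
(array([-2.072,  0.043, -0.   ]), array([ 0.   , -0.   ,  0.005]))
```

View pics/w3b.png

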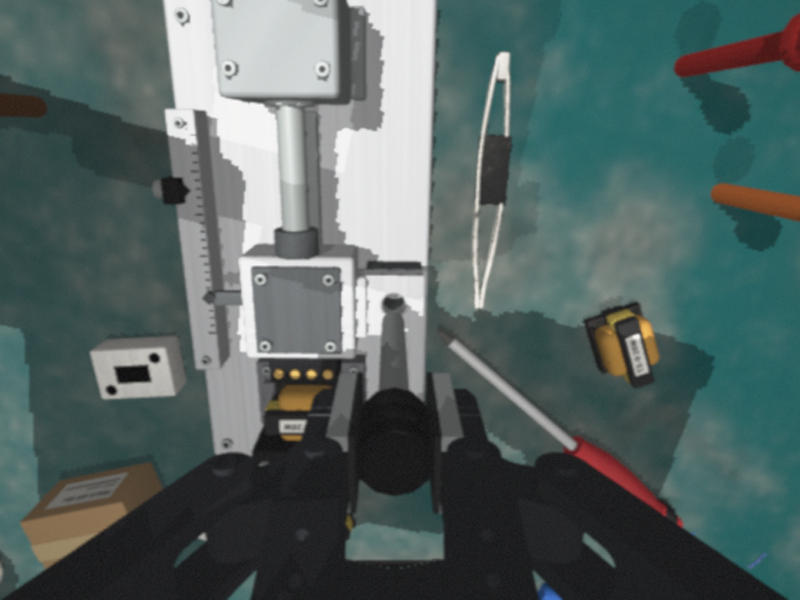

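The pin hangs in the gripper with its nose at about (393,310). The lock hole is at (394,299), the pointer tip at (207,297) and the rider tip at (190,191).

```bash
python3 - <<'E'
from h import *
f,s=pickle.load(open("w3.pkl","rb"))["wrist"];c=cam(f,s);B=lambda u,v:np.array([u,v])*.7
for n,uv,z in [("lock",B(394,299),40),("nose",B(393,310),60),("pointer",B(207,297),33),("rider",B(189,191),33)]:print(n,ray(c,uv,z).round(1))
u=np.array([np.cos(np.radians(103.6)),np.sin(np.radians(103.6)),0])
print("travel",(ray(c,B(189,191),33)-ray(c,B(207,297),33))@u)
f,s=pickle.load(open("w2.pkl","rb"))["wrist"];c=cam(f,s)
for n,uv,z in [("park",B(392,400),42),("pointer",B(233,268),33),("rider",B(219,178),33)]:print(n,ray(c,uv,z).round(1))
print("travel",(ray(c,B(219,178),33)-ray(c,B(233,268),33))@u)
E
```

```text
lock [638.2  72.6  40. ]
nose [637.4  74.1  60. ]
pointer [549.2  49.7  33. ]
rider [534.6  99.   33. ]
travel 51.39299558041062
park [659.   -9.1  42. ]
pointer [548.8  49.2  33. ]
rider [534.   98.9  33. ]
travel 51.82262083638467
```

Call:
play_rows(
  dp=[
    [-0.4, 0, 0],
    [-0.9, 0.01, 0],
    [-1.4, 0.02, 0],
    [-1.8, 0.03, 0],
    [-2.1, 0.035, 0],
  ],
  rot=[
    [0, 0, 0],
    [0, 0, 0],
    [0, 0, 0],
    [0, 0, 0],
    [0, 0, 0],
  ],
)

```text
clock: 4.85
eef_pos: [659.3, -13.4, 131.3]
tcp_rot: [-3.141, 0.0, 1.808]
contact_force: [-0.0, 1.0, -1.4]
opening: 0.226
grasp_force: 29.4
```

Call:
play_rows(
  dp=[
    [0, 0, 0],
    [0, 0, 0],
    [0, 0, 0],
    [0, 0, 0],
  ],
  rot=[
    [0, 0, 0],
    [0, 0, 0],
    [0, 0, 0],
    [0, 0, 0],
  ],
)

```text
clock: 5.18
eef_pos: [658.8, -10.6, 131.6]
tcp_rot: [-3.141, -0.0, 1.809]
contact_force: [1.4, 0.4, -1.0]
opening: 0.221
grasp_force: 29.4
```

```bash
python3 - <<'E'
from h import *
o=grab("w4",["wrist"]);f,s=o["wrist"];print(s["eef_pos"],s["tcp_rot"],s["contact_force"],s["opening"],s["grasp_force"])
c=cam(f,s);print(proj(c,(659,-9.4,42)))
cv2.imwrite("pics/w4b.png",cv2.resize(f["color"][150:270,200:350,::-1],None,fx=5,fy=5,interpolation=cv2.INTER_CUBIC))
E
```

```text
[658.81688897 -10.60960271 131.62689085] [-3.14128638e+00 -3.64581233e-04  1.80912242e+00] [ 1.4170806   0.39974178 -0.99604609] 0.2211276076795398 29.37488079071045
[275.07314992 212.32004348]
```

View pics/w4b.png

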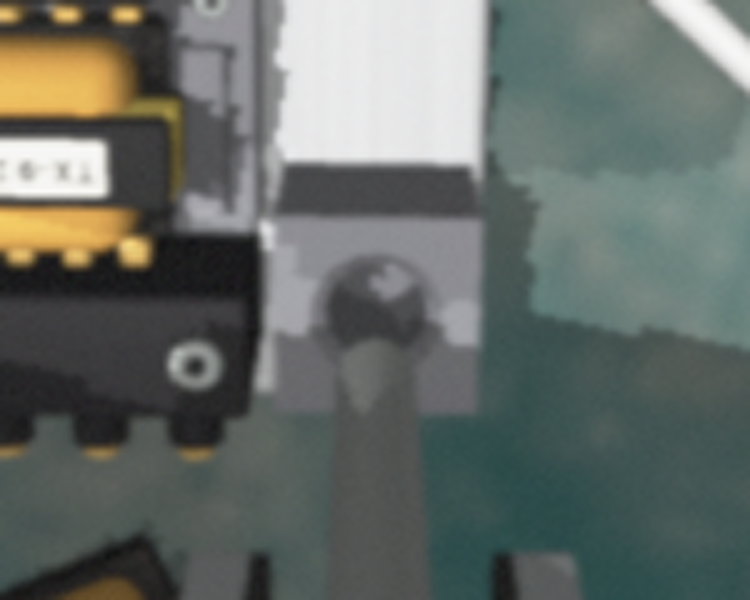

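The hole is centred at (375,312) in the crop, which matches the prediction, and the nose tip is at about (377,345). I'll check the nose against the hole axis.

```bash
python3 - <<'E'
from h import *
f,s=pickle.load(open("w4.pkl","rb"))["wrist"];c=cam(f,s);o=np.array([200,150])
print("hole",ray(c,o+np.array([375,312])/5,42).round(1),"block",ray(c,o+np.array([380,315])/5,42).round(1))
for v in (340,350,360):print(v,ray(c,o+np.array([377,v])/5,59).round(1))
E
```

```text
hole [659.   -9.5  42. ] block [659.7  -9.7  42. ]
340 [658.8  -7.4  59. ]
350 [659.1  -8.7  59. ]
360 [659.4 -10.   59. ]
```

Call:
play_rows(
  dp=[
    [-0.02, 0.005, 0.1],
    [-0.02, 0.005, 0.25],
    [-0.02, 0.005, 0.4],
    [-0.02, 0.005, 0.55],
    [-0.02, 0.005, 0.65],
  ],
  rot=[
    [0, 0, 0],
    [0, 0, 0],
    [0, 0, 0],
    [0, 0, 0],
    [0, 0, 0],
  ],
)

```text
clock: 5.65
eef_pos: [658.9, -11.9, 104.5]
tcp_rot: [-3.14, -0.0, 1.809]
contact_force: [0.4, 0.5, -1.3]
opening: 0.222
grasp_force: 29.5
```

Call:
play_rows(
  dp=[
    [0, 0, 0.1],
    [0, 0, 0.2],
    [0, 0, 0.3],
    [0, 0, 0.4],
    [0, 0, 0.4],
  ],
  rot=[
    [0, 0, 0],
    [0, 0, 0],
    [0, 0, 0],
    [0, 0, 0],
    [0, 0, 0],
  ],
)

```text
clock: 6.07
eef_pos: [659.0, -12.0, 88.8]
tcp_rot: [-3.141, -0.0, 1.809]
contact_force: [0.3, 1.0, -1.5]
opening: 0.227
grasp_force: 29.4
```

Call:
play_rows(
  dp=[
    [0, 0, 0],
    [0, 0, 0],
    [0, 0, 0],
    [0, 0, 0],
    [0, 0, 0],
  ],
  rot=[
    [0, 0, 0],
    [0, 0, 0],
    [0, 0, 0],
    [0, 0, 0],
    [0, 0, 0],
  ],
  fingers=1,
)

```text
clock: 6.48
eef_pos: [659.7, -12.2, 90.0]
tcp_rot: [3.141, 0.0, 1.809]
contact_force: [-1.4, 0.7, 0.2]
opening: 0.915
grasp_force: 0.0
```

Call:
play_rows(
  dp=[
    [0, 0, 0],
    [0, 0, 0],
    [0, 0, 0],
    [0, 0, -0.5],
    [0, 0, -1.2],
  ],
  rot=[
    [0, 0, 0],
    [0, 0, 0],
    [0, 0, 0],
    [0, 0, 0],
    [0, 0, 0],
  ],
)

```text
clock: 6.9
eef_pos: [657.4, -12.0, 135.5]
tcp_rot: [-3.136, -0.001, 1.809]
contact_force: [-0.4, -0.3, 0.4]
opening: 0.999
grasp_force: 0.0
```

Call:
play_rows(
  dp=[
    [0, 0, -0.9],
    [0, 0, -1.9],
    [0, 0, -1.9],
    [0, 0, -1.9],
  ],
  rot=[
    [0, 0, 0],
    [0, 0, 0],
    [0, 0, 0],
    [0, 0, 0],
  ],
)

```text
clock: 7.23
eef_pos: [661.2, -12.1, 216.8]
tcp_rot: [3.136, 0.001, 1.809]
contact_force: [-1.0, -0.0, -0.3]
opening: 1.0
grasp_force: 0.0
```

```bash
python3 - <<'E'
from h import *
o=grab("w5",["wrist"]);f,s=o["wrist"];print(s["eef_pos"],s["tcp_rot"])
print("hole",proj(cam(f,s),(659,-9.5,42)),"knob exp",proj(cam(f,s),(659,-9.5,107)))
u=np.array([np.cos(np.radians(103.6)),np.sin(np.radians(103.6)),0])
cv2.imwrite("pics/w5b.png",cv2.resize(f["color"][:,:,::-1],(800,600),interpolation=cv2.INTER_CUBIC))
for g in [(559,222,180)]:print(delta(g,[np.pi,0,np.radians(103.6)],s))
E
```

```text
[661.18034241 -12.11175356 216.84450273] [3.13618250e+00 1.42586701e-03 1.80863235e+00]
hole [272.00804844 179.21938835] knob exp [271.58175462 200.58026026]
(array([ 6.291, -1.109,  0.906]), array([0.05166667, 0.01333333, 0.005     ]))
```

View pics/w5b.png

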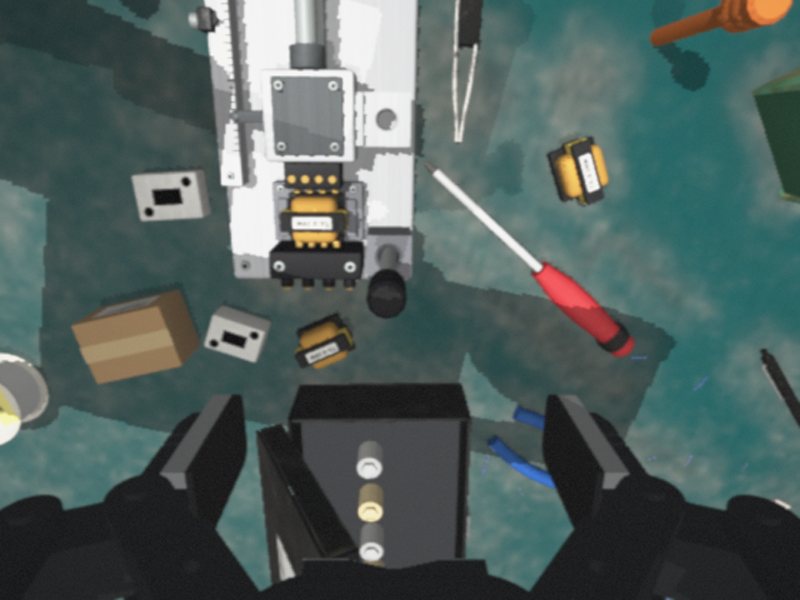

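The pin stands upright in the socket with its knob at (387,290), as expected, and the lock hole at (387,120) is empty. Next is the rod.

```bash
python3 - <<'E'
from h import *
from rig import telemetry
f,s=pickle.load(open("w1.pkl","rb"))["wrist"];c=cam(f,s);B=lambda u,v:np.array([u,v])*.7
print("knob edge",[ray(c,B(406,40),z).round(1) for z in (46,64)],"housing front",ray(c,B(408,107),68).round(1))
g=cv2.cvtColor(f["color"],cv2.COLOR_RGB2GRAY)
print(g[0:85,284])
for v in (38,50,62): print(v,g[v,268:304])
s=telemetry.sense();print(s["eef_pos"])
for z in (150,27):print(delta((559,219.5,z),[np.pi,0,np.radians(103.6)],s))
E
```

```text
knob edge [array([554.6, 238.8,  46. ]), array([554.7, 236.2,  64. ])] housing front [564.8 191.6  68. ]
[ 99  97  99  97  97  98  97  97  97  98  98  92  62  42  45  52  66  74
  69  59  46  38  32  32  25  23  65 138 203 218 218 218 219 220 219 220
 221 221 222 221 222 222 222 222 221 221 221 221 221 221 220 219 219 219
 218 219 218 218 219 219 220 219 219 218 218 218 218 218 218 217 217 217
 216 214 207 211 190 158 173 191 195 195 197 196 196]
38 [102 102 100 100  98  99  98  98  97  93  99 132 160 179 199 221 222 203
 182 164 145 118  86  64  57  58  56  54  55  58  57  55  54  57  56  55]
50 [102 103 101 101 100 100 101 100 102 102 106 123 151 170 190 215 220 212
 190 171 154 128  98  69  62  60  62  59  60  61  66  83  92  94  95  95]
62 [103 102 103 103 103 102 102 102 104 101 100 109 139 165 183 205 219 216
 197 178 162 139 104  77  68  64  64  64  63  64  74  93 102 103 102 102]
[659.79400708 -12.08598212 214.57061317]
(array([ 6.221, -1.087,  1.609]), array([0.01666667, 0.005     , 0.005     ]))
(array([ 6.223, -1.093,  4.684]), array([0.01666667, 0.005     , 0.005     ]))
```

Call:
play_rows(
  dp=[
    [0.8, -0.1, 0],
    [1.7, -0.3, 0],
    [2.6, -0.5, 0.2],
    [3.5, -0.7, 0.5],
    [4.4, -0.8, 0.9],
  ],
  rot=[
    [0, 0, 0],
    [0, 0, 0],
    [0, 0, 0],
    [0, 0, 0],
    [0, 0, 0],
  ],
)

```text
clock: 7.7
eef_pos: [585.1, 152.4, 176.4]
tcp_rot: [-3.14, 0.0, 1.808]
contact_force: [0.6, -0.6, -0.5]
opening: 0.997
grasp_force: 0.0
```

Call:
play_rows(
  dp=[
    [0.7, -0.1, 0.3],
    [1.3, -0.2, 0.5],
    [1.76, -0.29, 0.7],
    [1.76, -0.29, 0.7],
    [1.76, -0.29, 0.7],
  ],
  rot=[
    [0, 0, 0],
    [0, 0, 0],
    [0, 0, 0],
    [0, 0, 0],
    [0, 0, 0],
  ],
)

```text
clock: 8.12
eef_pos: [557.5, 217.3, 147.9]
tcp_rot: [-3.138, 0.001, 1.811]
contact_force: [0.2, -0.1, 0.8]
opening: 0.996
grasp_force: 0.0
```

```bash
python3 - <<'E'
from h import *
o=grab("w6",["wrist"]);f,s=o["wrist"];print(s["eef_pos"],s["tcp_rot"])
c=cam(f,s);g=cv2.cvtColor(f["color"],cv2.COLOR_RGB2GRAY)
print("exp rod pt",proj(c,(559.5,217,46)),"face",proj(c,(554.5,238,46)))
u,v=proj(c,(559.5,217,46)).round().astype(int)
print(g[v,u-25:u+26]);print(g[v-90:v+60:2,u])
for z in (27,):print(delta((559.5,217,z),[np.pi,0,np.radians(103.6)],s))
E
```

```text
[557.50763777 217.28087712 147.85365979] [-3.13806200e+00  6.69839971e-04  1.81068300e+00]
exp rod pt [277.55056478 209.09752236] face [277.8028439  179.55712535]
[124 125 126 123 120 118 116 115 115 117 120 126 131 130 128 131 157 185
 210 219 227 231 234 235 236 234 230 225 218 207 191 170 139 100  80  77
  81  84  86  85  87  89  90  89  92 110 129 135 134 134 136]
[115 115 113 113 112 112 113 113 114 119 118 118 122 122 125 126 127 124
 114 104 161  52  33  39  48  72  86  69  53  46  42 117 215 216 215 215
 215 216 215 214 214 213 229 232 234 234 234 234 234 233 233 233 233 232
 232 232 232 232 231 231 182 156 144  95 100 155 144  95  89 103 133 155
 155 147 149]
(array([-0.017,  0.057,  3.021]), array([-0.03333333,  0.00666667,  0.02333333]))
```

Call:
play_rows(
  dp=[
    [0, 0.02, 0.6],
    [0, 0.02, 1.2],
    [0, 0.02, 1.8],
    [0, 0.02, 2.4],
    [0, 0.02, 2.8],
  ],
  rot=[
    [0, 0, 0],
    [0, 0, 0],
    [0, 0, 0],
    [0, 0, 0],
    [0, 0, 0],
  ],
)

```text
clock: 8.58
eef_pos: [559.6, 215.6, 35.7]
tcp_rot: [-3.14, 0.0, 1.807]
contact_force: [0.4, 0.2, -0.5]
opening: 0.999
grasp_force: 0.0
```

Call:
play_rows(
  dp=[
    [0, 0, 0.1],
    [0, 0, 0.2],
    [0, 0, 0.2],
    [0, 0, 0.2],
  ],
  rot=[
    [0, 0, 0],
    [0, 0, 0],
    [0, 0, 0],
    [0, 0, 0],
  ],
)

```text
clock: 8.92
eef_pos: [560.7, 217.1, 30.7]
tcp_rot: [3.14, -0.0, 1.808]
contact_force: [-0.5, 0.6, 0.3]
opening: 0.996
grasp_force: 0.0
```

Close on the rod.

Call:
play_rows(
  dp=[
    [0, -0.01, 0.05],
    [0, -0.01, 0.08],
    [0, -0.01, 0.08],
    [0, -0.01, 0.08],
    [0, -0.01, 0.08],
  ],
  rot=[
    [0, 0, 0],
    [0, 0, 0],
    [0, 0, 0],
    [0, 0, 0],
    [0, 0, 0],
  ],
  fingers=0,
  grip_force=70,
)

```text
clock: 9.33
eef_pos: [559.5, 217.3, 26.8]
tcp_rot: [3.141, -0.0, 1.809]
contact_force: [-0.0, -0.7, 0.6]
opening: 0.297
grasp_force: 0.0
```

Call:
play_rows(
  dp=[
    [0, 0, 0],
    [0, 0, 0],
    [0, 0, 0],
    [0, 0, 0],
    [0, 0, 0],
  ],
  rot=[
    [0, 0, 0],
    [0, 0, 0],
    [0, 0, 0],
    [0, 0, 0],
    [0, 0, 0],
  ],
)

```text
clock: 9.75
eef_pos: [558.4, 217.0, 26.8]
tcp_rot: [-3.14, -0.0, 1.808]
contact_force: [-3.9, -1.3, 8.0]
opening: 0.115
grasp_force: 68.2
```

Call:
play_rows(
  dp=[
    [0, 0, 0],
    [0, 0, 0],
  ],
  rot=[
    [0, 0, 0],
    [0, 0, 0],
  ],
)

```text
clock: 9.92
eef_pos: [558.4, 217.0, 26.8]
tcp_rot: [-3.14, -0.0, 1.808]
contact_force: [-4.5, -0.5, 6.6]
opening: 0.11
grasp_force: 68.2
```

Call:
play_rows(
  dp=[
    [0.05, 0, 0],
    [0.12, 0, 0],
    [0.2, 0, 0],
    [0.28, 0, 0],
    [0.36, 0, 0],
  ],
  rot=[
    [0, 0, 0],
    [0, 0, 0],
    [0, 0, 0],
    [0, 0, 0],
    [0, 0, 0],
  ],
)

```text
clock: 10.33
eef_pos: [555.4, 230.1, 26.8]
tcp_rot: [-3.14, 0.001, 1.809]
contact_force: [-2.0, -7.6, 7.1]
opening: 0.111
grasp_force: 68.2
```

Call:
play_rows(
  dp=[
    [0.08, 0, 0],
    [0.16, 0, 0],
    [0.24, 0, 0],
    [0.32, 0, 0],
    [0.4, 0, 0],
  ],
  rot=[
    [0, 0, 0],
    [0, 0, 0],
    [0, 0, 0],
    [0, 0, 0],
    [0, 0, 0],
  ],
)

```text
clock: 10.75
eef_pos: [551.8, 245.4, 26.8]
tcp_rot: [-3.14, 0.002, 1.809]
contact_force: [-0.8, -9.3, 5.9]
opening: 0.115
grasp_force: 68.2
```

Call:
play_rows(
  dp=[
    [0.08, 0, 0],
    [0.16, 0, 0],
    [0.24, 0, 0],
    [0.3, 0, 0],
    [0.36, 0, 0],
  ],
  rot=[
    [0, 0, 0],
    [0, 0, 0],
    [0, 0, 0],
    [0, 0, 0],
    [0, 0, 0],
  ],
)

```text
clock: 11.17
eef_pos: [548.6, 259.1, 26.8]
tcp_rot: [-3.14, 0.002, 1.809]
contact_force: [-0.2, -10.4, 6.6]
opening: 0.112
grasp_force: 68.2
```

Call:
play_rows(
  dp=[
    [0, 0, 0],
    [0, 0, 0],
    [0, 0, 0],
  ],
  rot=[
    [0, 0, 0],
    [0, 0, 0],
    [0, 0, 0],
  ],
)

```text
clock: 11.42
eef_pos: [548.7, 259.1, 26.8]
tcp_rot: [-3.14, 0.002, 1.809]
contact_force: [0.4, -10.5, 6.3]
opening: 0.116
grasp_force: 68.2
```

```bash
python3 - <<'E'
from h import *
o=grab("w7",["wrist","top"]);f,s=o["wrist"];print(s["eef_pos"],s["tcp_rot"],s["contact_force"])
g=(o["wrist"][0]["color"][:,:,::-1]);t=o["top"][0]["color"][180:255,240:340,::-1]
c=cam(f,s);print(proj(c,(534.3,98.8,33)),proj(c,(549,49.7,33)),proj(cam(o["top"][0]),(534.3,98.8,33)))
cv2.imwrite("pics/w7b.png",cv2.resize(t,(800,600),interpolation=cv2.INTER_CUBIC))
E
```

```text
[548.67892683 259.12501622  26.81913545] [-3.14024021e+00  2.05419413e-03  1.80898986e+00] [  0.37840826 -10.52991159   6.31368711]
[181.40848462 526.78221132] [192.76951764 583.68282699] [284.01498115 239.91098278]
```

Call:
play_rows(
  dp=[
    [0.05, 0, 0],
    [0.1, 0, 0],
    [0.15, 0, 0],
    [0.19, 0, 0],
    [0.2, 0, 0],
  ],
  rot=[
    [0, 0, 0],
    [0, 0, 0],
    [0, 0, 0],
    [0, 0, 0],
    [0, 0, 0],
  ],
)

```text
clock: 11.93
eef_pos: [546.9, 266.8, 26.8]
tcp_rot: [-3.14, 0.002, 1.809]
contact_force: [-0.0, -11.6, 6.8]
opening: 0.114
grasp_force: 68.3
```

Call:
play_rows(
  dp=[
    [0, 0, 0],
    [0, 0, 0],
    [0, 0, 0],
  ],
  rot=[
    [0, 0, 0],
    [0, 0, 0],
    [0, 0, 0],
  ],
)

```text
clock: 12.18
eef_pos: [546.9, 266.7, 26.8]
tcp_rot: [-3.14, 0.002, 1.809]
contact_force: [0.4, -10.4, 6.7]
opening: 0.112
grasp_force: 68.2
```

```bash
python3 - <<'E'
from h import *
o=grab("w8",["top","scene"]);s=o["top"][1];print(s["eef_pos"],s["tcp_rot"],s["contact_force"])
u=np.array([np.cos(np.radians(103.6)),np.sin(np.radians(103.6)),0]);print("travel",(s["eef_pos"]-[558.4,217,26.8])@u)
w3=pickle.load(open("w3.pkl","rb"))["wrist"][0]["color"][124:220,108:172,::-1]
t=o["top"][0]["color"][200:255,255:322,::-1]
L=cv2.resize(w3,(400,600),interpolation=cv2.INTER_CUBIC);Rr=cv2.resize(t,(400,328),interpolation=cv2.INTER_CUBIC)
w2=pickle.load(open("w2.pkl","rb"))["wrist"][0]["color"][115:195,140:257,::-1]
R2=cv2.resize(w2,(396,271),interpolation=cv2.INTER_CUBIC)
out=np.zeros((600,800,3),np.uint8);out[:,:400]=L;out[:328,400:]=Rr;out[329:,400:796]=R2
cv2.imwrite("pics/w8b.png",out)
E
```

```text
[546.87918298 266.69384774  26.79973263] [-3.14025460e+00  2.28919806e-03  1.80898969e+00] [  0.41249434 -10.37273461   6.67985814]
travel 51.00951123316802
```

View pics/w8b.png

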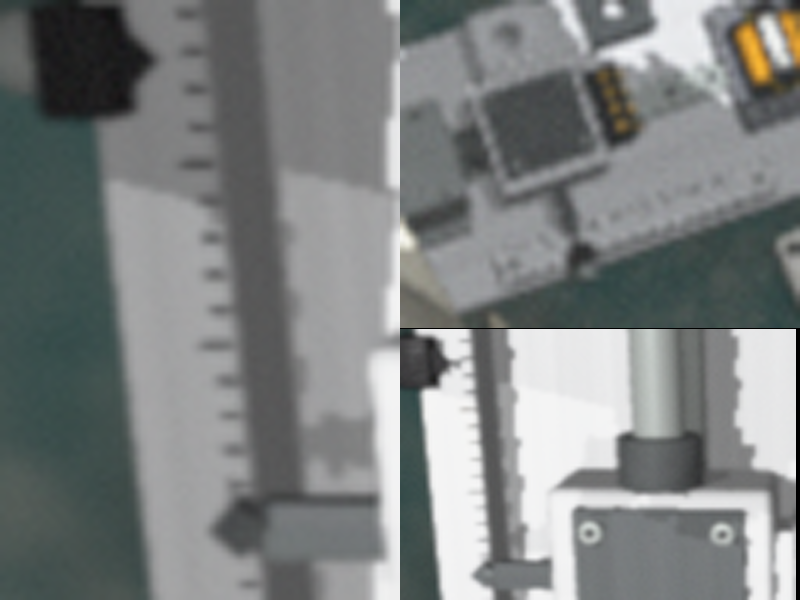

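The left panel (w3 crop) shows the pointer tip at (214,532) and the rider tip at (157,61). The top panel shows the pointer now lined up with the rider at about (577,238). I'll compute the exact travel.

```bash
python3 - <<'E'
from h import *
u=np.array([np.cos(np.radians(103.6)),np.sin(np.radians(103.6)),0])
f,s=pickle.load(open("w3.pkl","rb"))["wrist"];c=cam(f,s)
o=np.array([108,124]);a=ray(c,o+np.array([214,532])/6.25,33);b=ray(c,o+np.array([157,61])/6.25,33);print(a,b,(b-a)@u)
f,s=pickle.load(open("w2.pkl","rb"))["wrist"];c=cam(f,s)
o=np.array([140,115]);k=117/396;a=ray(c,o+np.array([474-400,574-329])*k,33);b=ray(c,o+np.array([447-400,363-329])*k,33);print(a,b,(b-a)@u)
f,s=pickle.load(open("w8.pkl","rb"))["top"];c=cam(f);k=67/400;o=np.array([255,200])
a=ray(c,o+np.array([175,230])*k,33);b=ray(c,o+np.array([178,244])*k,33);print("left",(b-a)@u)
E
```

```text
[547.47078811  48.31162308  33.        ] [535.15869724  99.09999411  33.        ] 52.25940698735167
[547.76345531  49.10514314  33.        ] [534.45271062  98.6535521   33.        ] 51.2890377890187
left 0.9176223141488508
```

Call:
play_rows(
  dp=[
    [0.01, 0, 0],
    [0.016, 0, 0],
    [0.016, 0, 0],
    [0.016, 0, 0],
    [0.016, 0, 0],
  ],
  rot=[
    [0, 0, 0],
    [0, 0, 0],
    [0, 0, 0],
    [0, 0, 0],
    [0, 0, 0],
  ],
)

```text
clock: 12.7
eef_pos: [546.8, 267.2, 26.8]
tcp_rot: [-3.14, 0.002, 1.809]
contact_force: [-0.3, -11.9, 5.9]
opening: 0.117
grasp_force: 68.2
```

```bash
python3 - <<'E'
from rig import telemetry,r
s=telemetry.sense();print(s["eef_pos"],s["contact_force"],s["grasp_force"])
print(r.sign_off())
E
```

```text
[546.76236662 267.21604625  26.81075639] [ -0.33631679 -11.89219995   5.94086557] 68.24977040290833
the job is handed in; nothing more can be done
None
```

I've handed the job in: the pin is standing in its parking socket and the gripper is holding the carriage about 51.5 mm out, with the pointer within about 1 mm of the rider's tip by my camera measurements; no verdict came back.

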